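# File the slide boxes in an even row

### The job

Slide the loose slide box along the bench, without lifting it, into the empty bay of the low white filing rack, end first, lengthways. Also push back the two boxes that stick out of the other bays, so that all three boxes are fully home against the back of the rack and their front ends stand in one even row. Leave the bottle, the jar and the beaker alone.

Things in the scene. Friction and masses are not known exactly. Their poses are not given: they have to be found in the camera images.
- rack: Low white rack fixed to the bench, 306 wide, 106 deep, 50 mm high: three bays in a row (centres at y = -100, 0, +100 mm), open in front (towards the robot), floorless: boxes slide on the bench. Origin: on the bench (z = 0), middle of the front edge plane; x runs level straight into the bays, y along the front, z up. Turned up to 0.2 rad from facing the robot.
- rack_bay (a point): Middle bay's mouth: centre of its opening on the bench, at the rack's origin. Each of the three bays is 94 mm wide between walls 6 mm thick and 50 mm high, and 100 mm deep from the front plane to the back wall (28 mm high). A lintel crosses all bays from 25 to 47 mm behind the front plane, 43 mm (underside) to 50 mm above the bench; otherwise the bays are open above.
- loose_box: Closed grey plastic slide box, 105 long (x), 84 wide (y), 35 mm high, about 0.25 kg, flat on the bench in front of the rack, turned up to 0.4 rad from the bay direction. Origin: centre of the underside. It fits a bay lengthways only (either end first), 5 mm play each side. Fully home, its origin is 47.5 mm behind the rack's front plane and its near end 5 mm proud of that plane.
- box_b: Same make and size as loose_box; starts standing in one of the three bays, nearly straight, sticking out 15 to 35 mm farther than its home position. Origin: centre of the underside; its x axis runs along its 105 mm length, into the bay.
- box_c: Same make and size as loose_box; starts standing in one of the three bays, nearly straight, sticking out 15 to 35 mm farther than its home position. Origin: centre of the underside; its x axis runs along its 105 mm length, into the bay.
- card: Paper place-holder, 30 x 50 mm, 1 mm thick, stuck to the bench inside the one empty bay (within 5 mm of the bay's centre line); boxes slide over it without touching anything. Origin: its centre.
- oil_bottle: Amber bottle, 48 mm across, 100 mm high, standing left of the rack; not to be disturbed. Origin: centre of the underside.
- jar: White jar, 64 mm across, 75 mm high, standing right of the rack; not to be disturbed. Origin: centre of the underside.
- beaker: White open beaker, 70 mm across, 90 mm high, standing on the right, beyond the jar; not to be disturbed. Origin: centre of the underside.
Not all that is in view belongs to the job. Leave any blue or orange look-alike of the loose_box alone.

How it is judged:
At the end, for the whole second after the job is handed in: All three slide boxes stand flat on the bench in the rack's bays (one each), at rest and lengthways (within 0.11 rad), each with its origin 47.5 mm (-4, +6 mm) beyond the rack's front plane, that is within 4 mm of touching the back wall (x of loose_box in the frame of rack between 0.0435 and 0.0535 m and y of loose_box in the frame of rack between -0.12 and 0.12 m and angle between the x axis of each of loose_box, box_b, box_c and the x axis of rack, either way round below 0.11 rad and angle between each of loose_box, box_b, box_c's own z axis and vertical below 0.1 rad and height (world z) of each of loose_box, box_b, box_c below 0.01 m and linear speed of each of loose_box, box_b, box_c below 0.01 m/s and x of box_b in the frame of rack between 0.0435 and 0.0535 m and y of box_b in the frame of rack between -0.12 and 0.12 m and x of box_c in the frame of rack between 0.0435 and 0.0535 m and y of box_c in the frame of rack between -0.12 and 0.12 m).
It fails at once if the loose slide box is lifted off the bench (more than 15 mm) or tipped (height (world z) of loose_box above 0.015 m or angle between loose_box's own z axis and vertical above 0.35 rad).
It fails at once if the bottle, the jar or the beaker is moved more than 20 mm or knocked over (distance of any of oil_bottle, jar, beaker from where it was at the start of the episode above 0.02 m or angle between any of oil_bottle, jar, beaker's own z axis and vertical above 0.3 rad).
It also fails if it takes over 61 s, if anything falls off the work surface, if the arm or the gripper's body presses on something with over 40 N, if the wrist force passes 120 N, or if a joint passes its speed limit or range.

### The arm

A 7-joint arm with a two-finger parallel gripper is mounted at the origin on the work surface. World frame = base frame: x ahead of the robot, y to its left, z up, the work surface at z = 0. Lengths are in m, angles in rad, forces in N, time in s.
With the tool pointing down it reaches from about 0.4 to 0.85 m from the base axis. Payload 10.4 kg.
Tool frame: the origin (TCP) lies midway between the tips of the shut fingers; the grasp point (between the pads) lies 19 mm behind it; z points along the fingers, y is the line along which they close (so a half turn about z gives the same grasp; the last joint's range is limited). The gripper opens to 87 mm and grips with 3 to 60 N. Pads are 19 mm wide; open, the fingers measure 117 mm over their backs; the gripper's body (75 mm by 190 mm) begins 51 mm behind the grasp point.
Start: joints at [1.147, 0.332, -0.065, 1.46, 0.022, 1.35, -0.088], TCP at [0.244, -0.575, 0.223] pointing down, gripper open.
Joint ranges: [-2.6, 2.6], [-0.5, 2.12], [-1.47, 1.34], [0.16, 2.42], [-1.27, 4.41], [0.06, 2.06], [-2.6, 2.6]. Speed limits (rad/s): [2.22, 2.22, 2.79, 2.79, 3.14, 3.14, 3.14].

### API

Orientations are given as a unit quaternion [x, y, z, w].
In Python, from bench import r gives the robot as it stands.
- The arm moves only by the tool arm_command, never from a script. Its arguments are lists of equal length, an entry for each row: "xyz": the shift along the world's x, y, z in m, a list of three; "rot": the turn, a rotation vector about the world's x, y, z in rad, a list of three. In form: {"xyz": [[tx, ty, tz], ...], "rot": [[ax, ay, az], ...]}. A call has 1 to 20 rows; each row is the pose to reach, as a shift and turn from the pose commanded when the call began; what a row does not reach only later rows make up. A row lasts 1/12 s, in which the tool goes at most 41.7 mm and 7.16 degrees, less where a joint would pass 70% of its speed; a pose out of reach is approached as far as the arm can. A call with a gripper value outside its range is refused whole. "grip" is the opening, from 0 (shut) to 1 (fully open), set as the call begins (left out, the last holds). The fingers move at their own pace and stop on an object; "squeeze" is the grip in N (left out, the last holds). Time passes only in rows, so rows that repeat a pose let the fingers close. It gives the time, the measured TCP pose, the force, the opening and the grip force at its end, in the units of the state.
- r.read_state(): the state, without advancing time (a new reading comes with each control period).
- r.camera(name): name is "scene" or "top" or "wrist"; returns the picture (420x560x3 uint8, red, green, blue); there is no depth.
- r.camera_model(name): a dict with "fx", "fy", "cx", "cy" (pixels), "T" (4x4, takes a point from camera to world coordinates). Camera axes: x right, y up, looking along -z (the intrinsics and any distortion apply to the point x, -y, -z); pixel columns grow to the right and rows downward; lengths in m; the calibration is good to about 2 mm. A picture is of the moment at which its call begins: read the wrist's pose just before it. camera_model takes no time and is no camera call; for the wrist camera it gives the pose at the moment of the call.
- r.close_job(): hands the job in; it is judged then, once.
Trained networks look in the newest picture that a camera, given by its name, has taken for a name from the list of things; names that differ only in an ending like _2 or _b are one class to them, and where a whole thing is asked for, a point or a joint stands for the part that bears it (a point fixed in the world has none). Each returns a list of dicts, best first, with "conf" (0 to 1); they miss things now and then, are a little off and sometimes report something else, mostly with a low value. They report only what shows in the picture. A call takes as long as a camera call. They do not tell look-alikes from the thing itself.
- r.look_for(label, camera): "at" ([x, y, z] in m, in the coordinates of the camera as it stood for that picture, good to about 4 mm: the middle of the surface that is visible of it).
- r.spot_point(label, camera): "at" ([x, y, z] in m, in the coordinates of the camera as it stood for that picture, good to about 4 mm: a listed point, or the origin of a listed thing).
The state is a dict: "time": time; "joint_positions": joint angles; "joint_vel": joint speeds; "joint_torque": joint torques, N m; "ee_pos": TCP position; "eef_rot": TCP orientation; "ft_force": force on the tool from outside, world axes, zero at the start; "torque": the same for the moment, N m; "width": finger opening in m; "grip_force": force on a finger pad.
Only numpy, scipy, OpenCV 4.12 (cv2) and the standard library are available. Lean on these libraries where they do the work, as an engineer would, in place of code of your own. Each camera call takes 0.05 s, during which the arm holds its last target. There are 200 camera calls.

## Working session

There is one attempt and no reset: what is moved stays moved. The work goes in short steps, Python scripts to look and compute and a tool call to move; the robot and the scene stay as the last step left them, time stands still between calls to the robot, and variables do not carry over. Pictures are saved under pics/ and viewed, at most 10 in all, crops included, and the job is handed in when it is done.

Besides the shell and the picture viewer there is one more tool, called after ">>>" as a command line: name --argument value ..., lists and objects as JSON in quotes. arm_command: Moves the arm, as the interface text tells. Its arguments: {"type":"object","properties":{"xyz":{"type":"array"},"rot":{"type":"array"},"grip":{"type":"number"},"squeeze":{"type":"number"}},"required":["xyz","rot"]}

```bash
mkdir -p pics; cat > h.py <<'E'
import numpy as np, cv2
from bench import r
def world(name,p):
    T=np.array(r.camera_model(name)["T"]); return (T@np.r_[p,1])[:3]
def snap(name,f):
    im=r.camera(name); cv2.imwrite("pics/"+f,cv2.cvtColor(np.asarray(im),cv2.COLOR_RGB2BGR)); return im
def pix2w(name,u,v,z):
    m=r.camera_model(name); T=np.array(m["T"])
    d=T[:3,:3]@np.array([(u-m["cx"])/m["fx"],-(v-m["cy"])/m["fy"],-1]); o=T[:3,3]
    return o+d*(z-o[2])/d[2]
E
python3 - <<'E'
from h import *
np.set_printoptions(precision=4,suppress=True)
m=r.camera_model("top"); print({k:m[k] for k in m})
snap("top","top1.png"); snap("scene","sc1.png")
for l in ["rack","rack_bay","loose_box","card","oil_bottle","jar","beaker"]:
    for d in r.spot_point(l,"top"): print(l,round(d["conf"],2),world("top",d["at"]))
print(r.read_state())
E
```

```text
{'fx': 398.0849512702307, 'fy': 398.0849512702307, 'cx': 277.0235088679222, 'cy': 210.17570222822022, 'T': array([[ 0.0383,  0.9709, -0.2364,  0.2891],
       [-0.9993,  0.0381, -0.0053, -0.0419],
       [ 0.0039,  0.2364,  0.9716,  0.9792],
       [ 0.    ,  0.    ,  0.    ,  1.    ]])}
loose_box 0.92 [ 0.3164 -0.1434 -0.0017]
loose_box 0.8 [0.3514 0.0957 0.0004]
loose_box 0.71 [ 0.4882 -0.0509 -0.0018]
loose_box 0.65 [ 0.4433 -0.2867 -0.0023]
card 0.77 [ 0.6639 -0.1356 -0.0019]
jar 0.82 [ 0.623  -0.3179  0.0008]
beaker 0.71 [ 0.5874 -0.4612  0.0016]
{'time': 0.45, 'joint_positions': array([ 1.1474,  0.3322, -0.0647,  1.4602,  0.0216,  1.3499, -0.0885]), 'joint_vel': array([-0.0001, -0.0024,  0.0018, -0.001 , -0.0014, -0.0014, -0.001 ]), 'joint_torque': array([ -0.0009, -62.246 ,   0.0242, -38.9768,  -0.0612,   0.0327,
         0.0001]), 'ee_pos': array([ 0.2439, -0.5754,  0.2225]), 'eef_rot': array([ 0.98  ,  0.1991,  0.    , -0.    ]), 'ft_force': array([-0.0064, -0.0696, -0.7415]), 'torque': array([-0.0309, -0.0498, -0.0163]), 'grip_force': 0.0, 'width': 0.08680377628489219}
```

View pics/top1.png

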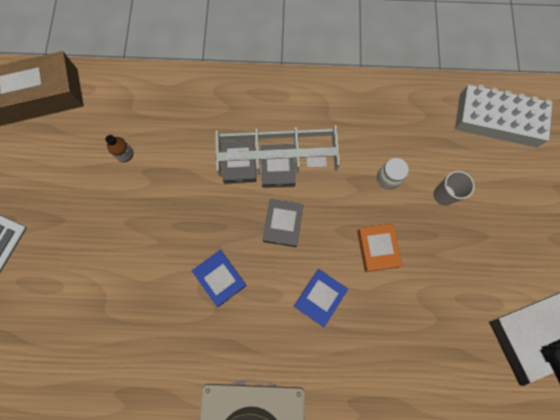

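View pics/sc1.png

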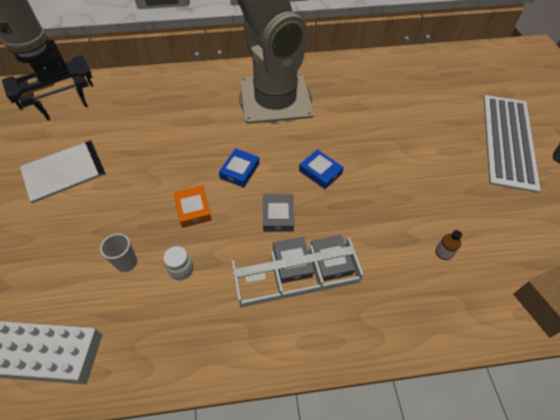

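The top view shows the rack at columns 217-338 and rows 128-170. The left and middle bays hold boxes, and the right bay is empty with the card at (317,161). The loose grey box is at (283,222); the blue and orange boxes are decoys. I'll zoom in for edges.

```bash
python3 - <<'E'
import cv2
im=cv2.imread("pics/top1.png")[115:260,205:350]
im=cv2.resize(im,(725,725)[:2],interpolation=cv2.INTER_CUBIC)
im=cv2.resize(im,(580,580))
cv2.imwrite("pics/crop1.png",im)
E
```

```text
(no output)
```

View pics/crop1.png

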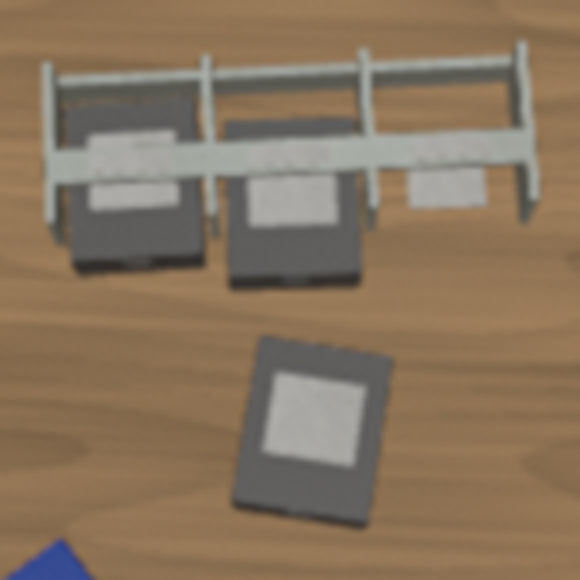

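```bash
python3 - <<'E'
from h import *
np.set_printoptions(precision=4,suppress=True)
P=lambda u,v,z: pix2w("top",205+u/4-.4,115+v/4-.4,z)[:2]
print("front top L/M/R",P(50,226,.05),P(212,217,.05),P(372,209,.05),P(533,201,.05))
print("lintel front edge ",P(48,183,.05),P(537,157,.05))
print("back tops",P(48,63,.05),P(521,42,.05))
print("front bottom",P(57,241,0),P(527,222,0))
print("loose top",[P(*c,.035) for c in [(260,338),(392,357),(366,520),(235,501)]])
print("B front top",[P(*c,.035) for c in [(74,262),(203,258)]],"back",P(70,100,.035),P(194,99,.035))
print("C front top",[P(*c,.035) for c in [(230,279),(360,276)]],"back",P(226,122,.035),P(357,120,.035))
E
```

```text
front top L/M/R [0.6083 0.1142] [0.618 0.015] [ 0.6272 -0.0834] [ 0.6363 -0.1827]
lintel front edge  [0.6362 0.1175] [ 0.6654 -0.1852]
back tops [0.7164 0.1235] [ 0.7428 -0.1749]
front bottom [0.6154 0.1173] [ 0.6404 -0.1864]
loose top [array([ 0.5461, -0.0175]), array([ 0.5372, -0.0988]), array([ 0.436 , -0.0856]), array([ 0.4444, -0.0068])]
B front top [array([0.5905, 0.1001]), array([0.5962, 0.0201])] back [0.6984 0.1102] [0.7023 0.0313]
C front top [array([0.5833, 0.0027]), array([ 0.5884, -0.0778])] back [0.6874 0.0102] [ 0.6921 -0.073 ]
```

>>> arm_command --xyz '[[0.256, 0.602, 0], [0.256, 0.602, 0], [0.256, 0.602, 0], [0.256, 0.602, 0], [0.256, 0.602, 0], [0.256, 0.602, 0], [0.256, 0.602, 0], [0.256, 0.602, 0], [0.256, 0.602, 0], [0.256, 0.602, 0], [0.256, 0.602, 0], [0.256, 0.602, 0], [0.256, 0.602, 0], [0.256, 0.602, 0], [0.256, 0.602, 0], [0.256, 0.602, 0], [0.256, 0.602, 0], [0.256, 0.602, -0.05], [0.256, 0.602, -0.08], [0.256, 0.602, -0.1]]' --rot '[[0, 0, 1.055], [0, 0, 1.055], [0, 0, 1.055], [0, 0, 1.055], [0, 0, 1.055], [0, 0, 1.055], [0, 0, 1.055], [0, 0, 1.055], [0, 0, 1.055], [0, 0, 1.055], [0, 0, 1.055], [0, 0, 1.055], [0, 0, 1.055], [0, 0, 1.055], [0, 0, 1.055], [0, 0, 1.055], [0, 0, 1.055], [0, 0, 1.055], [0, 0, 1.055], [0, 0, 1.055]]' --grip 0.7

```text
time: 2.12
ee_pos: [0.4981, 0.026, 0.119]
eef_rot: [0.747, 0.665, -0.001, -0.001]
ft_force: [-0.7, -0.6, -0.1]
width: 0.0609
grip_force: 0.0
```

>>> arm_command --xyz '[[0, 0, -0.04], [0, 0, -0.07], [0, 0, -0.09], [0, 0, -0.1], [0, 0, -0.11], [0, 0, -0.11], [0, 0, -0.11]]' --rot '[[0, 0, 0], [0, 0, 0], [0, 0, 0], [0, 0, 0], [0, 0, 0], [0, 0, 0], [0, 0, 0]]'

```text
time: 2.7
ee_pos: [0.5004, 0.0265, 0.0133]
eef_rot: [0.747, 0.665, 0.0, 0.0]
ft_force: [-0.8, 0.1, 0.1]
width: 0.0611
grip_force: 0.0
```

```bash
python3 - <<'E'
from h import *
snap("wrist","w1.png"); print(r.read_state()["ee_pos"])
E
```

```text
[0.50075794 0.02654154 0.01372027]
```

View pics/w1.png

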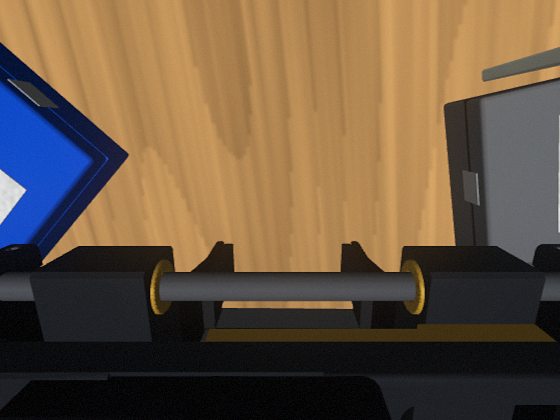

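The wrist view shows only the bench, a blue decoy on the left and box B on the right, so the fingers are clear. Next I push the loose box sideways while turning it.

>>> arm_command --xyz '[[-0.002, -0.012, 0], [-0.003, -0.022, 0], [-0.003, -0.028, 0], [-0.003, -0.034, 0], [-0.003, -0.04, 0], [-0.003, -0.046, 0], [-0.003, -0.052, 0], [-0.003, -0.058, 0], [-0.003, -0.064, 0], [-0.003, -0.07, 0], [-0.004, -0.076, 0], [-0.004, -0.082, 0], [-0.004, -0.088, 0], [-0.004, -0.094, 0], [-0.004, -0.1, 0], [-0.004, -0.105, 0], [-0.005, -0.11, 0], [-0.005, -0.113, 0], [-0.005, -0.115, 0], [-0.005, -0.115, 0]]' --rot '[[0, 0, 0], [0, 0, 0], [0, 0, 0], [0, 0, 0.015], [0, 0, 0.03], [0, 0, 0.045], [0, 0, 0.06], [0, 0, 0.075], [0, 0, 0.09], [0, 0, 0.105], [0, 0, 0.12], [0, 0, 0.135], [0, 0, 0.15], [0, 0, 0.165], [0, 0, 0.18], [0, 0, 0.19], [0, 0, 0.2], [0, 0, 0.205], [0, 0, 0.205], [0, 0, 0.205]]'

```text
time: 4.42
ee_pos: [0.4949, -0.0891, 0.0126]
eef_rot: [0.675, 0.738, -0.0, 0.0]
ft_force: [0.5, -0.1, -0.6]
width: 0.0611
grip_force: 0.0
```

```bash
python3 - <<'E'
from h import *
im=snap("top","top2.png")
c=cv2.imread("pics/top2.png")[115:275,205:365]
cv2.imwrite("pics/crop2.png",cv2.resize(c,(600,600),interpolation=cv2.INTER_CUBIC))
E
```

```text
(no output)
```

View pics/crop2.png

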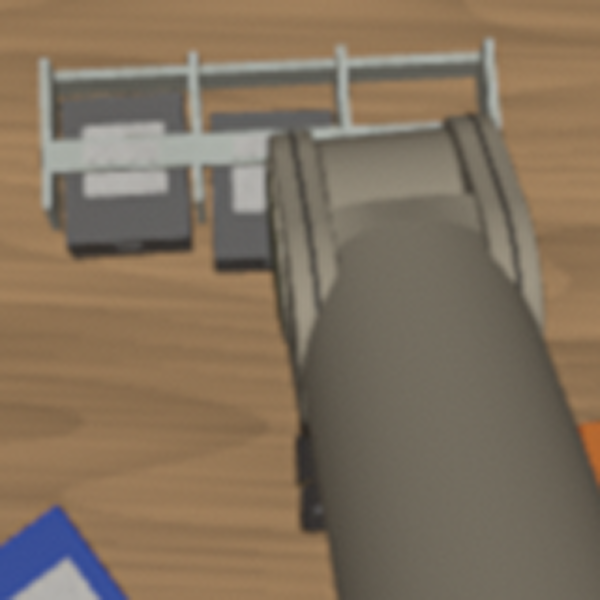

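The arm hides the box. I'll back off, turn the tool 90°, and go to the front of the left bay to push box B home.

>>> arm_command --xyz '[[-0.003, 0.02, 0], [-0.003, 0.03, 0.01], [-0.003, 0.03, 0.05], [-0.003, 0.03, 0.09], [0.038, 0.147, 0.09], [0.038, 0.147, 0.09], [0.038, 0.147, 0.09], [0.038, 0.147, 0.09], [0.038, 0.147, 0.09], [0.038, 0.147, 0.09], [0.038, 0.147, 0.09], [0.038, 0.147, 0.09], [0.038, 0.147, 0.09], [0.038, 0.147, 0.09], [0.038, 0.147, 0.09], [0.038, 0.147, 0.09], [0.038, 0.147, 0.06], [0.038, 0.147, 0.03], [0.038, 0.147, 0.005], [0.038, 0.147, 0.0]]' --rot '[[0, 0, 0], [0, 0, 0], [0, 0, 0], [0, 0, -0.1], [0, 0, -0.22], [0, 0, -0.34], [0, 0, -0.46], [0, 0, -0.58], [0, 0, -0.7], [0, 0, -0.82], [0, 0, -0.94], [0, 0, -1.06], [0, 0, -1.18], [0, 0, -1.3], [0, 0, -1.42], [0, 0, -1.5], [0, 0, -1.571], [0, 0, -1.571], [0, 0, -1.571], [0, 0, -1.571]]'

```text
time: 6.13
ee_pos: [0.5303, 0.0584, 0.0094]
eef_rot: [0.999, 0.045, -0.003, 0.0]
ft_force: [-1.4, 0.1, 0.1]
width: 0.0609
grip_force: 0.0
```

```bash
python3 - <<'E'
from h import *
s=r.read_state(); print(s["ee_pos"],s["eef_rot"],s["joint_positions"],s["ft_force"])
snap("wrist","w2.png");snap("top","top3.png")
c=cv2.imread("pics/top3.png")[115:275,205:365]
cv2.imwrite("pics/crop3.png",cv2.resize(c,(600,600),interpolation=cv2.INTER_CUBIC))
E
```

```text
[0.53025747 0.05840064 0.00943574] [ 9.98970882e-01  4.52730052e-02 -2.73935899e-03  1.69400449e-04] [ 0.24592903  0.41561658 -0.51367328  1.88555745  0.25306924  0.91037439
 -1.86921819] [-1.41228112  0.11486035  0.12909172]
```

View pics/crop3.png

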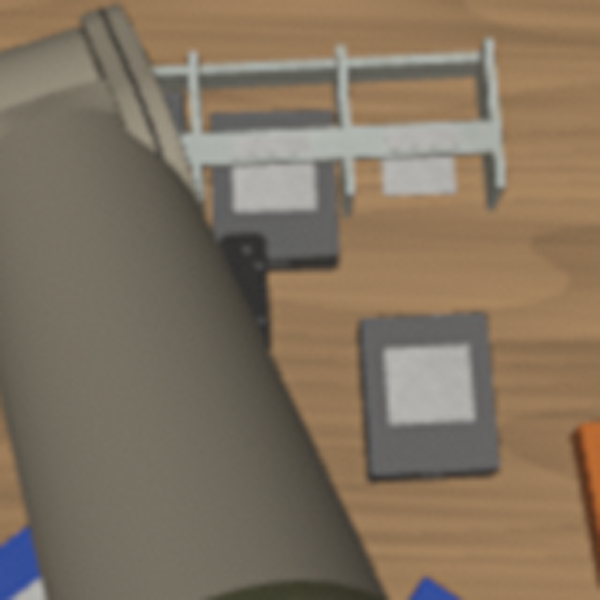

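The loose box is now clear, with top corners at crop (362,320), (487,313), (497,470) and (370,478), almost parallel to the bay. Now I push box B home.

>>> arm_command --xyz '[[0.01, 0.001, 0], [0.02, 0.001, 0], [0.028, 0.002, 0], [0.034, 0.002, 0], [0.04, 0.003, 0], [0.046, 0.003, 0], [0.05, 0.004, 0], [0.054, 0.004, 0], [0.058, 0.004, 0], [0.061, 0.005, 0], [0.063, 0.005, 0], [0.063, 0.005, 0]]' --rot '[[0, 0, 0], [0, 0, 0], [0, 0, 0], [0, 0, 0], [0, 0, 0], [0, 0, 0], [0, 0, 0], [0, 0, 0], [0, 0, 0], [0, 0, 0], [0, 0, 0], [0, 0, 0]]'

```text
time: 7.23
ee_pos: [0.5962, 0.0636, 0.0125]
eef_rot: [0.999, 0.045, 0.0, -0.0]
ft_force: [-0.7, 0.0, -0.4]
width: 0.061
grip_force: 0.0
```

```bash
python3 - <<'E'
from h import *
np.set_printoptions(precision=4,suppress=True)
P=lambda u,v,z: pix2w("top",205+u/3.75-.4,115+v/3.75-.4,z)[:2]
c=np.array([P(*q,.035) for q in [(362,320),(487,314),(497,470),(370,477)]]); print(c,c.mean(0))
d=(c[0]+c[1]-c[2]-c[3])/2; print(np.arctan2(d[1],d[0])); d=c[0]+c[3]-c[1]-c[2]; print(np.arctan2(-d[0],d[1]))
print("rack lintel front",P(204,166,.05),P(498,152,.05),"back tops",P(193,55,.05),P(488,42,.05))
E
```

```text
[[ 0.547  -0.095 ]
 [ 0.5543 -0.1769]
 [ 0.4511 -0.1837]
 [ 0.4434 -0.1026]] [ 0.499  -0.1395]
0.06956825450676563
0.09166064932861026
rack lintel front [0.6443 0.0128] [ 0.6619 -0.1816] back tops [0.7234 0.0241] [ 0.7409 -0.1746]
```

>>> arm_command --xyz '[[0.002, 0, 0], [0.004, 0, 0], [0.006, 0.001, 0]]' --rot '[[0, 0, 0], [0, 0, 0], [0, 0, 0]]'

```text
time: 7.48
ee_pos: [0.6014, 0.064, 0.0124]
eef_rot: [0.999, 0.045, -0.001, 0.0]
ft_force: [-15.1, -5.7, 10.3]
width: 0.0608
grip_force: 7.9
```

>>> arm_command --xyz '[[0.001, 0, 0], [0.002, 0, 0]]' --rot '[[0, 0, 0], [0, 0, 0]]'

```text
time: 7.65
ee_pos: [0.6014, 0.064, 0.0123]
eef_rot: [0.999, 0.045, -0.003, 0.001]
ft_force: [-18.9, -3.3, 13.5]
width: 0.061
grip_force: 9.7
```

>>> arm_command --xyz '[[-0.024, -0.003, 0], [-0.048, -0.005, 0], [-0.046, -0.03, 0], [-0.044, -0.07, 0], [-0.042, -0.103, 0], [-0.042, -0.103, 0], [-0.036, -0.103, 0], [-0.03, -0.102, 0], [-0.024, -0.102, 0], [-0.018, -0.101, 0], [-0.013, -0.101, 0], [-0.008, -0.101, 0], [-0.003, -0.1, 0], [0.001, -0.1, 0], [0.003, -0.1, 0], [0.005, -0.1, 0], [0.007, -0.099, 0], [0.008, -0.099, 0]]' --rot '[[0, 0, 0], [0, 0, 0], [0, 0, 0], [0, 0, 0], [0, 0, 0], [0, 0, 0], [0, 0, 0], [0, 0, 0], [0, 0, 0], [0, 0, 0], [0, 0, 0], [0, 0, 0], [0, 0, 0], [0, 0, 0], [0, 0, 0], [0, 0, 0], [0, 0, 0], [0, 0, 0]]'

```text
time: 9.15
ee_pos: [0.6101, -0.0351, 0.0123]
eef_rot: [0.999, 0.045, -0.002, 0.0]
ft_force: [-14.6, -1.8, 11.0]
width: 0.0612
grip_force: 7.2
```

>>> arm_command --xyz '[[-0.025, -0.002, 0], [-0.04, -0.003, 0.03], [-0.05, -0.005, 0.06], [-0.08, -0.02, 0.08], [-0.11, -0.05, 0.08], [-0.14, -0.08, 0.08], [-0.17, -0.1, 0.08], [-0.196, -0.112, 0.08], [-0.196, -0.112, 0.08], [-0.196, -0.112, 0.05], [-0.196, -0.112, 0.02], [-0.196, -0.112, 0.0], [-0.196, -0.112, 0.0]]' --rot '[[0, 0, 0], [0, 0, 0], [0, 0, 0], [0, 0, 0], [0, 0, 0], [0, 0, 0], [0, 0, 0], [0, 0, 0], [0, 0, 0], [0, 0, 0], [0, 0, 0], [0, 0, 0], [0, 0, 0]]'

```text
time: 10.23
ee_pos: [0.4138, -0.1456, 0.0095]
eef_rot: [0.999, 0.045, -0.002, -0.001]
ft_force: [-0.8, -0.1, 0.2]
width: 0.061
grip_force: 0.0
```

>>> arm_command --xyz '[[0.008, 0.001, 0], [0.014, 0.001, 0], [0.019, 0.001, 0], [0.024, 0.001, 0], [0.029, 0.001, 0], [0.034, 0.001, 0], [0.039, 0.001, 0], [0.044, 0.001, 0], [0.049, 0.001, 0], [0.054, 0.001, 0], [0.059, 0.001, 0], [0.064, 0.001, 0], [0.069, 0.0, 0], [0.074, 0.0, 0], [0.079, 0.0, 0], [0.082, 0.0, 0], [0.082, 0.0, 0]]' --rot '[[0, 0, 0], [0, 0, 0], [0, 0, 0], [0, 0, 0], [0, 0, 0], [0, 0, 0], [0, 0, 0], [0, 0, 0], [0, 0, 0], [0, 0, 0], [0, 0, 0], [0, 0, 0], [0, 0, 0], [0, 0, 0], [0, 0, 0], [0, 0, 0], [0, 0, 0]]'

```text
time: 11.65
ee_pos: [0.4989, -0.1464, 0.0126]
eef_rot: [0.999, 0.045, 0.001, -0.0]
ft_force: [0.3, -0.2, -0.3]
width: 0.0608
grip_force: 0.0
```

```bash
python3 - <<'E'
from h import *
snap("wrist","w3.png");snap("top","top4.png")
c=cv2.imread("pics/top4.png")[115:275,205:365]; c=cv2.resize(c,(400,400),interpolation=cv2.INTER_CUBIC)
w=cv2.resize(cv2.imread("pics/w3.png"),(400,300)); w=np.vstack([w,np.zeros((100,400,3),np.uint8)])
cv2.imwrite("pics/m4.png",np.hstack([c,w]))
E
```

```text
(no output)
```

View pics/m4.png

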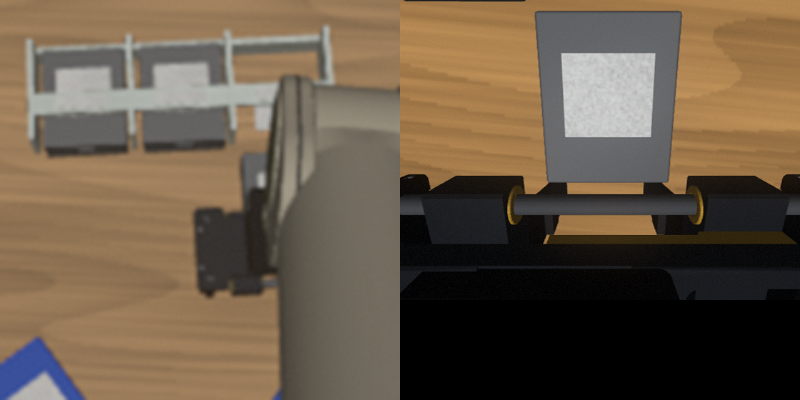

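```bash
python3 - <<'E'
from h import *
np.set_printoptions(precision=4,suppress=True)
c=np.array([pix2w("wrist",(x-400)*1.4,y*1.4,.035)[:2] for x,y in [(536,12),(681,12),(668,182),(549,182)]])
m=c.mean(0);print(c,m)
d=c[0]+c[1]-c[2]-c[3];e=c[0]+c[3]-c[1]-c[2]; print(np.arctan2(d[1],d[0]),np.arctan2(-e[0],e[1]))
p=m-np.array([.625,-.0345]);a=.088;print("rack frame",p[0]*np.cos(a)+p[1]*np.sin(a),-p[0]*np.sin(a)+p[1]*np.cos(a))
E
```

```text
[[ 0.6108 -0.0967]
 [ 0.6181 -0.1772]
 [ 0.5164 -0.1868]
 [ 0.5092 -0.1063]] [ 0.5636 -0.1418]
0.0940473621952946 0.0898220852950469
rack frame -0.07055966111156146 -0.10145965048332961
```

The wrist view shows the loose box top square in front of the fingers. It is centred at y -0.1015 in the rack frame with the yaw matching the rack, so I push it straight in.

>>> arm_command --xyz '[[0.005, 0.0, 0], [0.011, 0.001, 0], [0.017, 0.0015, 0], [0.022, 0.002, 0], [0.027, 0.0025, 0], [0.032, 0.003, 0], [0.037, 0.003, 0], [0.042, 0.0035, 0], [0.047, 0.004, 0]]' --rot '[[0, 0, 0], [0, 0, 0], [0, 0, 0], [0, 0, 0], [0, 0, 0], [0, 0, 0], [0, 0, 0], [0, 0, 0], [0, 0, 0]]'

```text
time: 12.5
ee_pos: [0.5453, -0.1425, 0.0126]
eef_rot: [0.999, 0.045, -0.0, 0.0]
ft_force: [-2.5, 0.3, 1.3]
width: 0.0609
grip_force: 1.3
```

>>> arm_command --xyz '[[0.005, 0.0, 0], [0.011, 0.001, 0], [0.017, 0.0015, 0], [0.023, 0.002, 0], [0.029, 0.0025, 0], [0.035, 0.003, 0], [0.041, 0.0035, 0], [0.047, 0.004, 0], [0.053, 0.0045, 0], [0.059, 0.005, 0], [0.063, 0.0055, 0], [0.067, 0.006, 0], [0.07, 0.006, 0], [0.072, 0.006, 0]]' --rot '[[0, 0, 0], [0, 0, 0], [0, 0, 0], [0, 0, 0], [0, 0, 0], [0, 0, 0], [0, 0, 0], [0, 0, 0], [0, 0, 0], [0, 0, 0], [0, 0, 0], [0, 0, 0], [0, 0, 0], [0, 0, 0]]'

```text
time: 13.67
ee_pos: [0.6172, -0.1363, 0.0125]
eef_rot: [0.999, 0.045, 0.0, -0.0]
ft_force: [-3.4, 0.0, 1.9]
width: 0.0611
grip_force: 1.5
```

>>> arm_command --xyz '[[0.002, 0, 0], [0.004, 0.0005, 0], [0.005, 0.0005, 0], [0.005, 0.0005, 0]]' --rot '[[0, 0, 0], [0, 0, 0], [0, 0, 0], [0, 0, 0]]'

```text
time: 14.0
ee_pos: [0.619, -0.1364, 0.0123]
eef_rot: [0.999, 0.045, -0.003, 0.0]
ft_force: [-16.7, -0.0, 12.3]
width: 0.061
grip_force: 8.3
```

>>> arm_command --xyz '[[-0.02, -0.002, 0], [-0.05, -0.004, 0], [-0.06, -0.005, 0.04], [-0.08, -0.007, 0.08], [-0.12, -0.01, 0.11], [-0.16, -0.015, 0.14], [-0.2, -0.02, 0.15], [-0.2, -0.06, 0.15], [-0.2, -0.1, 0.15], [-0.2, -0.14, 0.15], [-0.2, -0.18, 0.15], [-0.2, -0.22, 0.15], [-0.2, -0.22, 0.15]]' --rot '[[0, 0, 0], [0, 0, 0], [0, 0, 0], [0, 0, 0], [0, 0, 0], [0, 0, 0], [0, 0, 0], [0, 0, 0], [0, 0, 0], [0, 0, 0], [0, 0, 0], [0, 0, 0], [0, 0, 0]]'

```text
time: 15.08
ee_pos: [0.4195, -0.3643, 0.1624]
eef_rot: [0.999, 0.04, -0.0, 0.002]
ft_force: [-1.7, 0.4, 0.1]
width: 0.0611
grip_force: 0.0
```

```bash
python3 - <<'E'
from h import *
snap("top","top5.png")
c=cv2.imread("pics/top5.png")[115:215,205:345]
cv2.imwrite("pics/crop5.png",cv2.resize(c,(784,560),interpolation=cv2.INTER_CUBIC))
E
```

```text
(no output)
```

View pics/crop5.png

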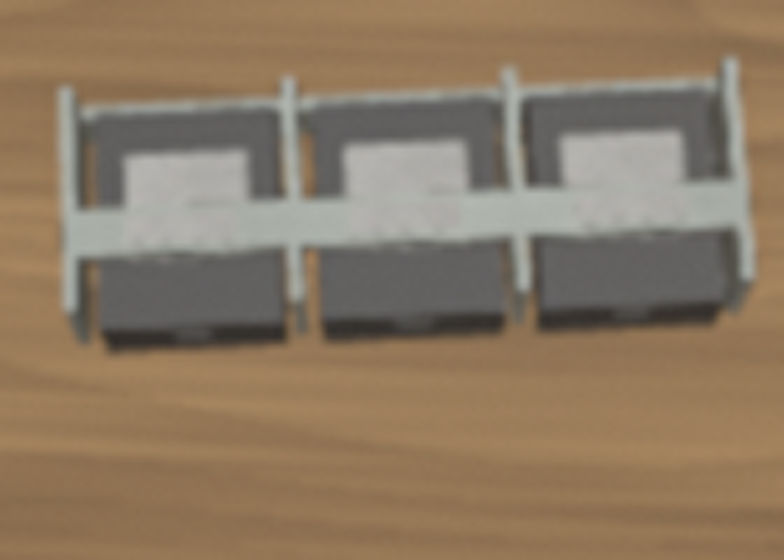

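All three boxes sit against the back wall. Their near ends form one even row at about (195,340), (412,330) and (628,320), parallel to the rack.

```bash
python3 -c "from bench import r; print(r.close_job())"
```

```text
the job is handed in; nothing more can be done
None
```

I slid the loose box into the empty right bay and pushed the other two back; the last picture shows all three against the back wall in one even row. I never touched the bottle, jar or beaker. I handed the job in at about 15 s of the 61 s allowed; no verdict came back.

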